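# Uncover the bench air filter

## Robot

A 6-joint arm with a two-finger parallel gripper is mounted at the origin on the work surface. World frame = base frame: x ahead of the robot, y to its left, z up, the work surface at z = 0. Lengths are in m, angles in rad, forces in N, time in s.
With the tool pointing down it reaches from about 0.35 to 0.975 m from the base axis. Payload 4.9 kg.
Tool frame: the origin (TCP) lies at the very end of the fingers, on their centre line; the grasp point (between the pads) lies 19 mm behind it (manip.hold_point_z is the distance from the TCP to the grasp point, in m); z points along the fingers, x is the direction in which the jaws open and shut, and the axes are right-handed (so a half turn about z gives the same grasp; the last joint's range is limited). The gripper opens to 85 mm and grips with 20 to 120 N. Pads are 22 mm wide; open, the fingers measure 114 mm over their backs; the gripper's body (76 mm by 85 mm) begins 54 mm behind the grasp point. The pads swing forward as they close: fully open they stand 13 mm farther back than shut.
Start: joints at [1.219, 0.053, 1.613, -0, 1.476, -0.119], TCP at [0.144, 0.608, 0.203] pointing down, gripper open.
Joint ranges: [-3.01, 3.01], [-1.01, 2.22], [0.06, 2.58], [-1.02, 4.17], [0.09, 2.62], [-3.14, 3.14]. Speed limits (rad/s): [2.57, 2.57, 3.14, 3.14, 3.14, 3.14].

## Interface

Orientations are given as a unit quaternion [w, x, y, z].
In Python, from plant import manip gives the robot as it stands.
- The arm moves only by the shell command python3 -m handwheel 'ROWS' [OPENING]. ROWS is JSON, a list of rows, each an object of numbers: "dx", "dy", "dz": the shift along the tool's x, y, z in m; "ax", "ay", "az": the turn, a rotation vector about the tool's x, y, z in rad. In form: [{"dx": .., "dy": .., "dz": .., "ax": .., "ay": .., "az": ..}, ...]. A call has 1 to 5 rows; each row is the pose to reach, as a shift and turn from the pose commanded when the call began, along the tool's axes at that moment; what a row does not reach only later rows make up. A row lasts 1/8 s, in which the tool goes at most 62.5 mm and 10.7 degrees, less where a joint would pass 70% of its speed; a pose out of reach is approached as far as the arm can. A call with a gripper value outside its range is refused whole. OPENING is the closure in counts, from 0 (fully open) to 255 (shut), set as the call begins (- or left out, the last holds). The fingers move at their own pace and stop on an object; the grip force is fixed at half the most. Time passes only in rows, so rows that repeat a pose let the fingers close. It gives the time, the measured TCP pose, the force and the opening at its end, in the units of the state.
- manip.state(): the state, without advancing time (a new reading comes with each control period).
- manip.grab_frame(name): name is "scene" or "top" or "wrist"; returns a dict with "image" (384x512x3 uint8, blue, green, red), "z_map" (384x512 float32, m along the optical axis (not along the pixel's ray), 0 where there is no reading), "K" (3x3 intrinsics, pixels), "k1" (the pictures are not rectified: a ray, as slopes to the right and down, at radius r is drawn at 1 + k1 r^2 times it, then the intrinsics apply), "xyz" and "rotation" of the camera in the world. Camera axes: x right, y up, looking along -z (the intrinsics and any distortion apply to the point x, -y, -z); pixel columns grow to the right and rows downward; lengths in m; the calibration is good to about 2 mm. A picture is of the moment at which its call begins.
- manip.job_done(): hands the job in, once; it reports no verdict.
The state is a dict: "time": time; "joint_pos": joint angles; "joint_vel": joint speeds; "joint_efforts": joint torques, N m; "tool_pos": TCP position; "tool_rot": TCP orientation; "contact_force": force on the tool from outside, world axes, zero at the start; "ft_torque": the same for the moment, N m; "gripper_width": opening from 0.0 (shut) to 1.0 (fully open).
Only numpy, scipy, OpenCV 4.12 (cv2) and the standard library are available. Lean on these libraries where they do the work, as an engineer would, in place of code of your own. Each camera call takes 0.05 s, during which the arm holds its last target.

## Task

Open the small white filter unit: press its snap tab down fully until it stays in, which unlatches the cover, then push the cover by its upright rib along the rails onto the bare end of the deck, so that the filter and the dark gasket around it are completely uncovered. Only press and push: the cover must stay down on the deck, never lifted or tipped, and the jar, the beaker and the dish are left where they stand.

Things in the scene. Friction and masses are not known exactly. Their poses are not given: they have to be found in the camera images.
- unit: White filter unit fixed to the bench, 112 (x) x 210 (y) x 70 mm tall; flat deck at z = 70. Origin under its centre on the bench, z up. Two rails along y, 6 mm tall, 4 thick, at x = +-39, guide the cover. The bare parking end of the deck is at +y, closed by a stop 8 mm tall at y = 95. Two tab hinge lugs 18 mm tall stand on the deck at x = -51, y = -66 and -34.
- filter (a point): Point on the unit's deck level at the centre of the 60 mm square filter opening, at unit (0, -50, 70). The dark gasket round it reaches from unit y = -84 to -16.
- cover: Grey loose cover, about 0.12 kg, 70 (x) x 80 (y) x 8 mm, lying on the deck over the filter, axes as the unit's; origin at the centre of its underside. A notch in its -x edge (x -35 to -22, y -9 to 9) takes the tab's tooth with 2 mm play. Once the tab is pressed it slides to the unit's +y with light friction (under 2 N), up to unit y = 53 for its centre, at the stop.
- rib_top (a point): Centre of the top edge of the cover's upright rib, 32 mm above the cover's underside. The rib is 40 mm long along x (cover x -16 to 24), 8 mm thick along y and stands 24 mm above the cover's top face. Push its -y face towards +y.
- tab (a joint): Angle of the grey snap tab, a rocker on the unit's -x side, hinged on a line along y at unit x -52, z 84. Near 0 (up to 0.05) = latched, 0.5 rad = fully pressed (stop). Past about 0.3 its tooth (reaching in to x = -27) is lifted clear over the cover. It turns stiffly (3 to 6 N at the pad) and stays where it is put, without springing back.
- tab_pad (a point): Middle of the upper face of the tab's finger pad, which is 26 mm wide along y and reaches 46 mm out from the hinge. Latched, the pad rises outwards at 0.45 rad, this point at unit (-76, -50, 99). Press it straight down: fully pressed the pad is about level, this point at unit (-80, -50, 86).
- jar: Bystander: amber glass jar with cap, 48 mm across, 75 mm tall, origin at its foot. Leave alone.
- beaker: Bystander: white open beaker, 52 mm across, 70 mm tall, origin at its foot. Leave alone.
- dish: Bystander: round white lidded dish, 56 mm across, 22 mm tall, origin at its foot. Leave alone.
There are look-alikes about, which are no part of the job. What is shaped like the cover but blue, pink or purple is not meant.

How it is judged:
By the outcome, as a careful person would: the job done as asked, in the order asked, and still so for the second after the job is handed in, with the robot touching nothing.
It also fails if it takes over 34 s, if anything falls off the work surface, if the arm or the gripper's body presses on something with over 40 N, if the wrist force passes 120 N, or if a joint passes its speed limit or range.

## Working session

There is one attempt and no reset: what is moved stays moved. The work goes in short steps, Python scripts to look and compute and a shell command to move; the robot and the scene stay as the last step left them, time stands still between calls to the robot, and variables do not carry over. Pictures are saved under pics/ and viewed, and the job is handed in when it is done.

```bash
ls; mkdir -p pics; cat > h.py <<'E'
import numpy as np, cv2, json
from plant import manip
def grab(n,tag):
    f=manip.grab_frame(n); cv2.imwrite(f'pics/{tag}.png',f['image']); np.savez(f'{tag}.npz',**{k:np.array(v) for k,v in f.items()}); return f
def load(tag): return dict(np.load(f'{tag}.npz'))
def ray(f,u,v):
    K=np.array(f['K']);k=float(f['k1'])
    d=np.array([(u-K[0,2])/K[0,0],(v-K[1,2])/K[1,1]]);s=d.copy()
    for _ in range(20): s=d/(1+k*(s@s))
    R=np.array(f['rotation'])
    return np.array(f['xyz']),R@np.array([s[0],-s[1],-1.0])
def onz(f,u,v,z):
    o,d=ray(f,u,v); return o+d*(z-o[2])/d[2]
def dep(f,u,v):
    o,d=ray(f,u,v); return o+d*float(f['z_map'][int(round(v)),int(round(u))])
def proj(f,p):
    R=np.array(f['rotation']);c=R.T@(np.array(p)-np.array(f['xyz']));s=np.array([c[0]/-c[2],-c[1]/-c[2]]);s=s*(1+float(f['k1'])*(s@s))
    K=np.array(f['K']);return K[0,0]*s[0]+K[0,2],K[1,1]*s[1]+K[1,2]
E
python3 - <<'E'
from h import *
for n in ['scene','top','wrist']:
    f=grab(n,n+'0'); print(n,np.array(f['xyz']).round(3),np.array(f['rotation']).round(3).tolist(),f['k1'])
s=manip.state(); print({k:np.round(v,4).tolist() for k,v in s.items()})
E
```

```text
pics
scene [0.884 0.281 0.74 ] [0.385, 0.105, 0.247, 0.883] -0.11488972913233374
top [0.37  0.016 0.99 ] [0.744, 0.091, -0.08, -0.657] -0.06524497967191319
wrist [0.068 0.627 0.372] [0.775, -0.122, -0.095, 0.612] -0.017543959663577885
{'time': 0.15, 'joint_pos': [1.219, 0.0532, 1.614, 0.0, 1.476, -0.119], 'joint_vel': [-0.0017, -0.0009, -0.0051, -0.0003, 0.0021, 0.0013], 'joint_efforts': [0.0002, -39.4238, -37.0724, -0.0001, 0.0046, 0.0], 'tool_pos': [0.144, 0.6076, 0.2019], 'tool_rot': [0.0004, 0.7844, 0.6202, -0.0007], 'contact_force': [0.5453, 0.1577, -0.5112], 'ft_torque': [-0.0388, -0.0104, 0.0011], 'gripper_width': 0.9962}
```

```bash
sed -i "s/R=np.array(f\['rotation'\])/R=Rm(f)/" h.py; cat >> h.py <<'E'
from scipy.spatial.transform import Rotation
def Rm(f):
    q=np.array(f['rotation']); return Rotation.from_quat(q[[1,2,3,0]]).as_matrix()
E
python3 - <<'E'
from h import *
for n in ['scene0','top0','wrist0']:
    f=load(n); 
    for u,v in [(100,300),(256,192),(400,300)]: print(n,u,v,dep(f,u,v).round(3))
E
```

```text
scene0 100 300 [ 0.957 -0.082 -0.004]
scene0 256 192 [0.585 0.011 0.08 ]
scene0 400 300 [0.539 0.369 0.001]
top0 100 300 [ 0.346  0.338 -0.002]
top0 256 192 [0.594 0.045 0.078]
top0 400 300 [ 0.423 -0.275 -0.003]
wrist0 100 300 [0.119 0.562 0.286]
wrist0 256 192 [ 0.182  0.605 -0.001]
wrist0 400 300 [0.142 0.66  0.287]
```

View pics/scene0.png

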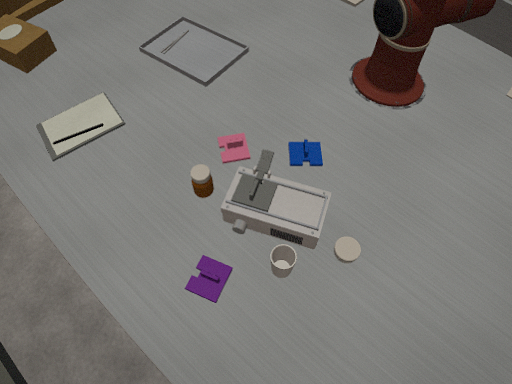

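View pics/top0.png

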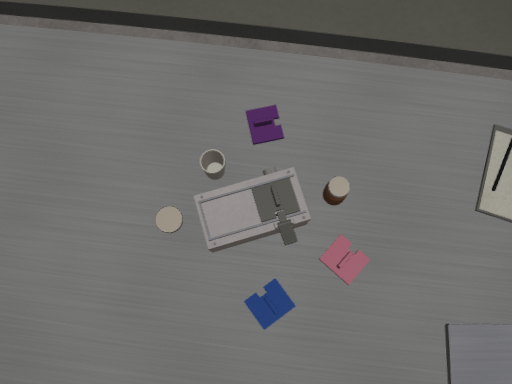

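View pics/wrist0.png

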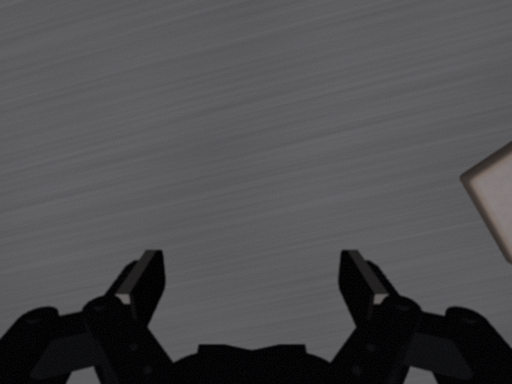

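The scene view shows the white unit at about (277,207), with its grey cover at (255,192) and the tab at (264,163). The top view has the unit at (252,208), the cover at (276,200) and the tab at (287,232). Candidates for the cover, by scene pixel: grey on the unit (255,192), blue (305,153), pink (234,148), purple (209,279). I choose the grey one and check it in a close crop.

```bash
python3 - <<'E'
from h import *
a=load('scene0')['image'][140:260,190:350]; b=load('top0')['image'][150:260,180:327]
cv2.imwrite('pics/c_scene.png',cv2.resize(a,None,fx=5,fy=5,interpolation=cv2.INTER_CUBIC))
cv2.imwrite('pics/c_top.png',cv2.resize(b,None,fx=5,fy=5,interpolation=cv2.INTER_CUBIC))
E
```

```text
(no output)
```

View pics/c_scene.png

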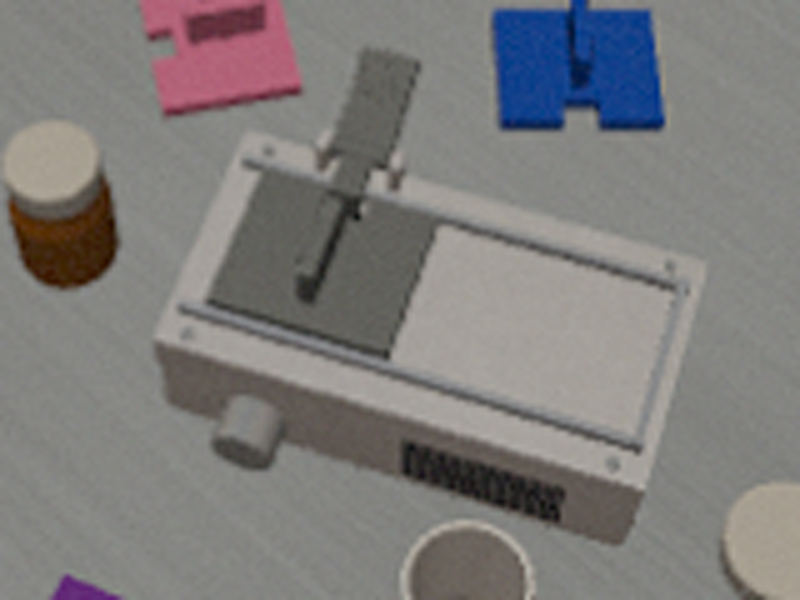

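View pics/c_top.png

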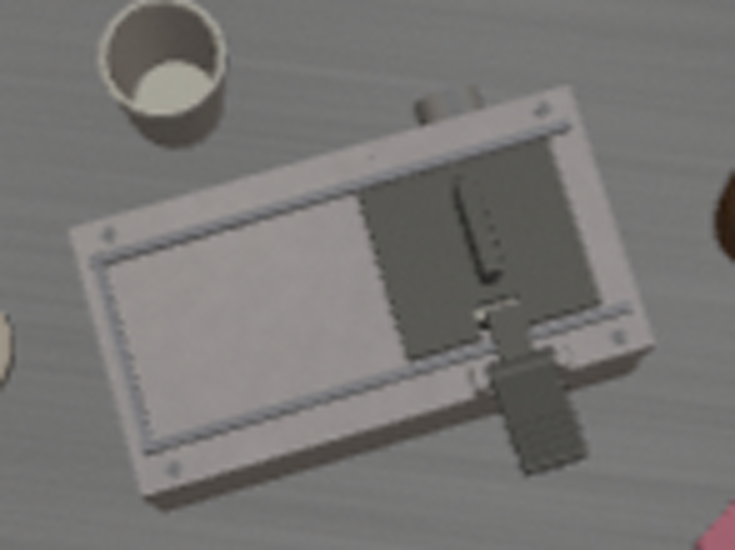

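The crop confirms the grey cover with its rib on the white unit, with the tab's tooth in its notch. Deck corners in the top crop: (70,232), (572,87), (655,347), (145,498).

```bash
python3 - <<'E'
from h import *
def px(u,v,ox,oy): return ox+(u+.5)/5-.5, oy+(v+.5)/5-.5
T=load('top0');S=load('scene0')
# order: (+x,+y),(+x,-y),(-x,-y),(-x,+y)
ct=[(70,232),(572,87),(655,347),(145,498)]
cs=[(640,487),(155,345),(247,133),(707,262)]
M=np.array([(56,105),(56,-105),(-56,-105),(-56,105)])/1000.
def fit(P):
    c=P.mean(0);H=(P-c).T@M; yaw=np.arctan2(H[1,0]-H[0,1],H[0,0]+H[1,1]);return c,yaw
for f,c,o in((T,ct,(180,150)),(S,cs,(190,140))):
    P=np.array([onz(f,*px(u,v,*o),.07)[:2] for u,v in c])
    print(P.round(4).tolist(),[round(float(np.linalg.norm(P[i]-P[(i+1)%4])),4) for i in range(4)]);cc,y=fit(P);print('centre',cc.round(4),'yaw',y.round(4))
    R=np.array([[np.cos(y),-np.sin(y)],[np.sin(y),np.cos(y)]])
    print('resid',((P-cc)@R-M).round(4).tolist())
    for n,p in dict(pad=(-.076,-.05,.099),rib=(.004,-.05,.102)).items():
        w=np.r_[R@p[:2]+cc,p[2]];print(n,w.round(4),'top',np.round(proj(T,w),1),'scene',np.round(proj(S,w),1))
# depth of deck
for u,v in [(230,210),(240,215)]: print(dep(T,u,v).round(4))
E
```

```text
[[0.5722, 0.1682], [0.657, -0.0243], [0.5546, -0.0681], [0.4707, 0.1228]] [0.2104, 0.1114, 0.2085, 0.1111]
centre [0.5636 0.0496] yaw 0.4142
resid [[-0.0005, 0.0001], [-0.0003, -0.0003], [0.0004, 0.0008], [0.0004, -0.0007]]
pad [ 0.5142 -0.0267  0.099 ] top [288.5 234.4] scene [265.3 156.8]
rib [0.5874 0.0055 0.102 ] top [276.1 194.7] scene [253.2 185.6]
[[0.5741, 0.1677], [0.6598, -0.0197], [0.5565, -0.0663], [0.4714, 0.1243]] [0.206, 0.1133, 0.2088, 0.1115]
centre [0.5654 0.0515] yaw 0.4216
resid [[-0.0005, -0.0026], [0.001, 0.0015], [-0.0004, 0.0011], [-0.0, -0.0001]]
pad [ 0.5166 -0.0252  0.099 ] top [287.8 233. ] scene [265.1 157.9]
rib [0.5896 0.0075 0.102 ] top [275.2 193.5] scene [253.3 186.9]
[0.5534 0.0923 0.0678]
[0.546  0.0713 0.0668]
```

```bash
cat >> h.py <<'E'
UC=np.array([.5645,.0505]);UY=.416
def u2w(p):
    c,s=np.cos(UY),np.sin(UY);return np.r_[UC+np.array([[c,-s],[s,c]])@np.array(p[:2]),p[2]]
def w2u(p):
    c,s=np.cos(UY),np.sin(UY);return np.r_[np.array([[c,s],[-s,c]])@(np.array(p[:2])-UC),p[2]]
def delta(pu):
    s=manip.state();q=np.array(s['tool_rot']);R=Rotation.from_quat(q[[1,2,3,0]])
    # goal: tool x = unit y, z down -> tool y = unit x
    xd=np.array([-np.sin(UY),np.cos(UY),0]);z=np.array([0,0,-1.]);G=np.c_[xd,np.cross(z,xd),z]
    d=R.inv().apply(u2w(pu)-np.array(s['tool_pos'])); r=(R.inv()*Rotation.from_matrix(G)).as_rotvec()
    print('t',s['time'],'tcp unit',w2u(s['tool_pos']).round(4),'d',d.round(4),'r',r.round(4),'F',np.round(s['contact_force'],2),'g',s['gripper_width'])
E
python3 -c "
from h import *
delta((-.080,-.05,.2))"
```

```text
t 0.15 tcp unit [-0.1595  0.6796  0.2019] d [-0.5333  0.5042  0.0027] r [-0.0007  0.0015 -0.6488] F [ 0.55  0.16 -0.51] g 0.9961704374395738
```

```bash
python3 -m handwheel '[{"dx":-0.533,"dy":0.504,"dz":0.0,"az":-0.649},{"dx":-0.533,"dy":0.504,"dz":0.0,"az":-0.649},{"dx":-0.533,"dy":0.504,"dz":0.0,"az":-0.649},{"dx":-0.533,"dy":0.504,"dz":0.0,"az":-0.649},{"dx":-0.533,"dy":0.504,"dz":0.0,"az":-0.649}]' 255; python3 -c "
from h import *
delta((-.080,-.05,.2))"
```

```text
t 0.15 tcp unit [-0.1595  0.6796  0.2019] d [-0.5333  0.5042  0.0027] r [-0.0007  0.0015 -0.6488] F [ 0.55  0.16 -0.51] g 0.9961704374395738invalid input at $[0]: expected keys dx, dy, dz, ax, ay, az
```

```bash
python3 -m handwheel '[{"dx":-0.533,"dy":0.504,"dz":0.0,"ax":0,"ay":0,"az":-0.649},{"dx":-0.533,"dy":0.504,"dz":0.0,"ax":0,"ay":0,"az":-0.649},{"dx":-0.533,"dy":0.504,"dz":0.0,"ax":0,"ay":0,"az":-0.649},{"dx":-0.533,"dy":0.504,"dz":0.0,"ax":0,"ay":0,"az":-0.649},{"dx":-0.533,"dy":0.504,"dz":0.0,"ax":0,"ay":0,"az":-0.649}]' 255; python3 -c "
from h import *
delta((-.080,-.05,.2))"
```

```text
time: 0.78
tool_pos: [0.2985, 0.341, 0.2028]
tool_rot: [0.0, 0.545, 0.838, 0.0]
contact_force: [0.4, 0.9, 0.0]
gripper_width: -0.002
t 0.775 tcp unit [-0.1259  0.3732  0.2028] d [-0.4233  0.0453  0.0029] r [0.0002 0.0002 0.0015] F [0.43 0.92 0.01] g -0.0024727436803258923
```

```bash
python3 -m handwheel '[{"dx":-0.423,"dy":0.006,"dz":0.0,"ax":0,"ay":0,"az":0},{"dx":-0.423,"dy":0.006,"dz":0.0,"ax":0,"ay":0,"az":0},{"dx":-0.423,"dy":0.006,"dz":0.0,"ax":0,"ay":0,"az":0},{"dx":-0.423,"dy":0.006,"dz":0.0,"ax":0,"ay":0,"az":0},{"dx":-0.423,"dy":0.006,"dz":0.0,"ax":0,"ay":0,"az":0}]';  python3 -m handwheel '[{"dx":-0.11,"dy":0.0,"dz":0.0,"ax":0,"ay":0,"az":0},{"dx":-0.11,"dy":0.0,"dz":0.0,"ax":0,"ay":0,"az":0},{"dx":-0.11,"dy":0.0,"dz":0.0,"ax":0,"ay":0,"az":0}]';python3 -c "
from h import *
delta((-.080,-.05,.2)); f=grab('wrist','w1')
for n,p in dict(pad=(-.076,-.05,.099),rib=(.004,-.05,.102),c1=(-.056,-.105,.07),c2=(.056,-.105,.07),cv=(.035,-.01,.078)).items(): print(n,np.round(proj(f,u2w(p)),1))
"
```

```text
time: 1.4
tool_pos: [0.4288, 0.0568, 0.203]
tool_rot: [0.0, 0.546, 0.838, 0.0]
contact_force: [0.0, -0.1, 0.4]
gripper_width: -0.003
time: 1.78
tool_pos: [0.4732, -0.0444, 0.2026]
tool_rot: [-0.0, 0.548, 0.837, -0.0]
contact_force: [0.2, 0.7, 0.6]
gripper_width: -0.0
t 1.775 tcp unit [-0.1218 -0.0499  0.2026] d [0.0001 0.0418 0.0025] r [-0.0011 -0.0004 -0.0045] F [0.25 0.69 0.56] g -0.00012579774522623896
pad [250.8 228.9]
rib [251.3 299.1]
c1 [201.  234.9]
c2 [206.4 318.6]
cv [285.7 308.3]
```

View pics/w1.png

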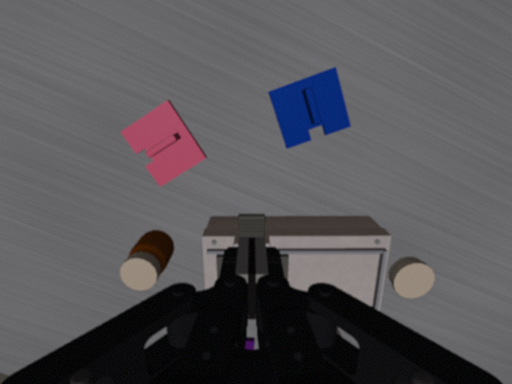

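The wrist view shows the tab pad at about (252,225) and the deck's -x,-y corner at (203,235). Both are within 1–2 px of my prediction, so I go down over the pad.

```bash
python3 -m handwheel '[{"dx":0.0,"dy":0.042,"dz":0.0,"ax":0,"ay":0,"az":-0.004},{"dx":0.0,"dy":0.042,"dz":0.06,"ax":0,"ay":0,"az":-0.004},{"dx":0.0,"dy":0.042,"dz":0.083,"ax":0,"ay":0,"az":-0.004},{"dx":0.0,"dy":0.042,"dz":0.083,"ax":0,"ay":0,"az":-0.004}]';python3 -c "
from h import *
delta((-.080,-.05,.086)); f=grab('scene','s2');cv2.imwrite('pics/s2c.png',cv2.resize(f['image'][120:260,180:340],None,fx=4,fy=4,interpolation=cv2.INTER_CUBIC))
"
```

```text
time: 2.33
tool_pos: [0.5089, -0.0231, 0.1173]
tool_rot: [-0.003, 0.543, 0.84, -0.001]
contact_force: [-0.4, -0.7, 0.9]
gripper_width: 0.001
t 2.325 tcp unit [-0.0806 -0.0449  0.1173] d [-0.0052  0.0007  0.0313] r [-0.0045 -0.0035  0.0061] F [-0.4  -0.73  0.87] g 0.0014912232624012855
```

View pics/s2c.png

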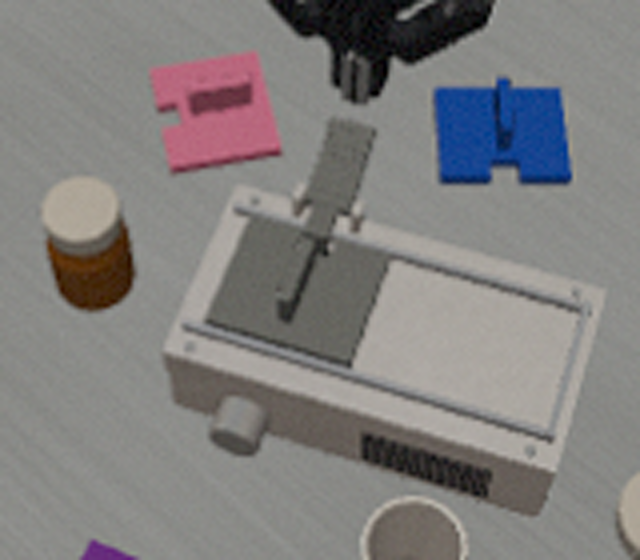

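```bash
python3 -c "
from h import *
delta((-.080,-.05,.086)); f=load('s2')
for n,p in dict(tcp=(-.0806,-.0449,.117),pad=(-.076,-.05,.099),padend=(-.093,-.05,.106)).items():
  u,v=proj(f,u2w(p)); print(n,(u-180)*4,(v-120)*4)
s=manip.state();print(s['tool_pos'],s['tool_rot'],s['joint_pos'],s['joint_vel'])
"
```

```text
t 2.375 tcp unit [-0.0793 -0.046   0.1196] d [-0.004  -0.0007  0.0336] r [-0.0012 -0.0011  0.0057] F [-0.12 -0.2   1.21] g -0.0012853790827936354
tcp 353.96164444797523 124.83568249793223
pad 341.223846301222 149.26194269505004
padend 351.2683973487967 117.68269917396219
[ 0.51053253 -0.02365704  0.11957807] [-7.76308579e-04  5.43438649e-01  8.39448504e-01 -2.00536971e-04] [-1.92128621e-01 -1.55547073e-01  1.95555859e+00  2.12738088e-04
  1.34317128e+00 -2.18471299e+00] [-6.99250059e-03 -2.26581258e-02 -4.72932105e-02  3.87133859e-05
 -1.68956544e-03  3.64291393e-06]
```

```bash
python3 -c "
from h import *
f=grab('scene','s3'); delta((-.080,-.05,.086))
for v in range(138,152):
  print(v,[tuple(w2u(dep(f,u,v)).round(3).tolist()) for u in (266,268,270)], f['image'][v,268])
cv2.imwrite('pics/s3c.png',cv2.resize(f['image'][80:180,200:340],None,fx=5,fy=5,interpolation=cv2.INTER_CUBIC))
"
```

```text
t 2.425 tcp unit [-0.0785 -0.0469  0.1211] d [-0.0031 -0.0016  0.0351] r [0.0011 0.0006 0.0054] F [0.17 0.05 0.05] g -0.0007737012942754427
138 [(-0.068, -0.048, 0.174), (-0.069, -0.044, 0.174), (-0.07, -0.04, 0.175)] [27 32 34]
139 [(-0.07, -0.049, 0.168), (-0.07, -0.045, 0.169), (-0.068, -0.04, 0.174)] [27 32 30]
140 [(-0.069, -0.048, 0.166), (-0.07, -0.044, 0.166), (-0.07, -0.04, 0.168)] [30 32 34]
141 [(-0.07, -0.048, 0.161), (-0.07, -0.044, 0.164), (-0.068, -0.04, 0.167)] [40 40 44]
142 [(-0.07, -0.048, 0.159), (-0.069, -0.044, 0.162), (-0.069, -0.04, 0.163)] [51 51 53]
143 [(-0.069, -0.048, 0.157), (-0.069, -0.044, 0.158), (-0.07, -0.04, 0.159)] [46 48 49]
144 [(-0.069, -0.048, 0.153), (-0.069, -0.043, 0.156), (-0.07, -0.04, 0.156)] [40 43 46]
145 [(-0.185, -0.081, 0.0), (-0.185, -0.076, 0.002), (-0.068, -0.039, 0.155)] [ 99 105 102]
146 [(-0.182, -0.08, 0.0), (-0.182, -0.074, 0.003), (-0.183, -0.07, 0.003)] [133 136 137]
147 [(-0.177, -0.078, 0.002), (-0.18, -0.074, 0.001), (-0.181, -0.069, 0.002)] [137 140 139]
148 [(-0.174, -0.077, 0.002), (-0.176, -0.072, 0.002), (-0.178, -0.068, 0.002)] [139 143 141]
149 [(-0.171, -0.076, 0.002), (-0.173, -0.072, 0.001), (-0.175, -0.067, 0.001)] [133 138 138]
150 [(-0.09, -0.053, 0.106), (-0.091, -0.049, 0.107), (-0.171, -0.066, 0.003)] [116 121 121]
151 [(-0.088, -0.052, 0.106), (-0.089, -0.048, 0.106), (-0.09, -0.044, 0.106)] [100 104 105]
```

View pics/s3c.png

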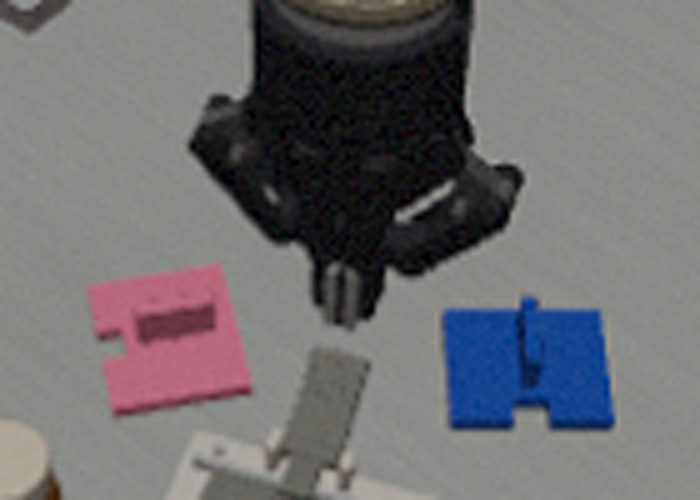

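```bash
python3 -c "
from h import *
delta((-.080,-.05,.086)); f=grab('wrist','w4'); print(f['xyz'])
s=manip.state(); print(s['tool_pos'])
g=grab('scene','s4'); 
m=load('w4')
for v in range(136,152,1): print(v,w2u(dep(g,268,v)).round(3),w2u(dep(g,272,v)).round(3))
f=m
for v in range(200,384,12): print(v,[(int(u),w2u(dep(f,u,v)).round(3).tolist()) for u in (244,252)])
"
```

```text
t 2.425 tcp unit [-0.0785 -0.0469  0.1211] d [-0.0031 -0.0016  0.0351] r [0.0011 0.0006 0.0054] F [0.17 0.05 0.05] g -0.0007737012942754427
[ 0.44000503 -0.05495001  0.29090998]
[ 0.51225576 -0.02441612  0.12191612]
136 [-0.068 -0.044  0.182] [-0.07  -0.037  0.181]
137 [-0.066 -0.044  0.18 ] [-0.07  -0.036  0.179]
138 [-0.067 -0.044  0.177] [-0.071 -0.037  0.175]
139 [-0.069 -0.044  0.171] [-0.071 -0.036  0.172]
140 [-0.069 -0.044  0.168] [-0.072 -0.037  0.167]
141 [-0.067 -0.043  0.167] [-0.074 -0.037  0.162]
142 [-0.068 -0.044  0.162] [-0.071 -0.036  0.162]
143 [-0.069 -0.044  0.158] [-0.194 -0.068  0.003]
144 [-0.068 -0.043  0.156] [-0.19  -0.066  0.004]
145 [-0.186 -0.076  0.001] [-0.189 -0.066  0.001]
146 [-0.183 -0.075  0.001] [-0.183 -0.064  0.005]
147 [-0.18  -0.074  0.   ] [-0.181 -0.064  0.003]
148 [-0.176 -0.073  0.002] [-0.181 -0.063 -0.001]
149 [-0.174 -0.072  0.001] [-0.175 -0.062  0.004]
150 [-0.091 -0.049  0.106] [-0.175 -0.061  0.   ]
151 [-0.088 -0.048  0.107] [-0.092 -0.04   0.106]
200 [(244, [-0.091, -0.051, 0.101]), (252, [-0.092, -0.046, 0.102])]
212 [(244, [-0.
[... 299 characters left out ...]
0.089, -0.046, 0.175])]
272 [(244, [-0.09, -0.049, 0.186]), (252, [-0.089, -0.046, 0.184])]
284 [(244, [-0.09, -0.049, 0.194]), (252, [-0.084, -0.046, 0.186])]
296 [(244, [-0.09, -0.049, 0.201]), (252, [-0.078, -0.046, 0.185])]
308 [(244, [-0.081, -0.049, 0.197]), (252, [-0.073, -0.046, 0.186])]
320 [(244, [-0.076, -0.049, 0.197]), (252, [0.006, -0.045, 0.1])]
332 [(244, [-0.07, -0.049, 0.197]), (252, [0.017, -0.045, 0.101])]
344 [(244, [-0.07, -0.049, 0.203]), (252, [0.129, -0.045, -0.001])]
356 [(244, [-0.089, -0.048, 0.226]), (252, [-0.09, -0.046, 0.227])]
368 [(244, [-0.09, -0.048, 0.231]), (252, [-0.089, -0.046, 0.23])]
380 [(244, [-0.09, -0.048, 0.234]), (252, [-0.089, -0.046, 0.234])]
```

View pics/w4.png

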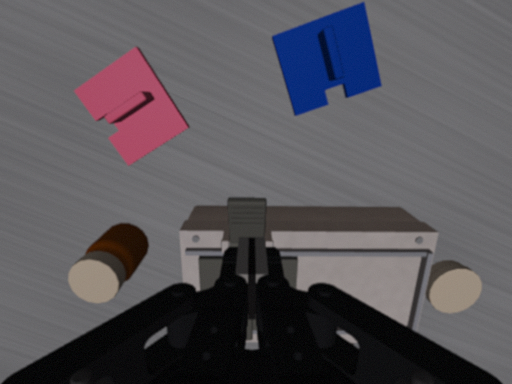

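```bash
python3 -c "
from h import *
print(manip.hold_point_z,[a for a in dir(manip) if a[0]!='_'])
f=load('w4');Z=f['z_map']
print('tip open frame')
g=load('wrist0')
for (u,v) in [(150,255),(155,270),(345,255),(350,270)]: print(dep(g,u,v).round(3))
"
python3 -m handwheel '[{"dx":-0.003,"dy":-0.002,"dz":0.010,"ax":0,"ay":0,"az":0.005},{"dx":-0.003,"dy":-0.002,"dz":0.020,"ax":0,"ay":0,"az":0.005},{"dx":-0.003,"dy":-0.002,"dz":0.020,"ax":0,"ay":0,"az":0.005}]';python3 -c "
from h import *
delta((-.080,-.05,.086))"
```

```text
0.0187 ['IKError', 'grab_frame', 'hold_point_z', 'job_done', 'state']
tip open frame
[0.123 0.567 0.251]
[0.129 0.568 0.255]
[0.144 0.652 0.25 ]
[0.147 0.652 0.257]
time: 2.9
tool_pos: [0.5096, -0.0283, 0.0985]
tool_rot: [-0.001, 0.546, 0.838, -0.0]
contact_force: [-0.0, -0.7, -0.3]
gripper_width: 0.002
t 2.9 tcp unit [-0.0821 -0.0499  0.0985] d [-0.0001  0.0021  0.0125] r [-0.0022 -0.0016 -0.0011] F [-0.01 -0.66 -0.26] g 0.0023034869633118053
```

```bash
python3 -m handwheel '[{"dx":0,"dy":0.002,"dz":0.010,"ax":0,"ay":0,"az":0},{"dx":0,"dy":0.002,"dz":0.018,"ax":0,"ay":0,"az":0},{"dx":0,"dy":0.002,"dz":0.018,"ax":0,"ay":0,"az":0}]';python3 -c "
from h import *
delta((-.080,-.05,.086)); f=grab('scene','s5');cv2.imwrite('pics/s5c.png',cv2.resize(f['image'][100:240,200:340],None,fx=4,fy=4,interpolation=cv2.INTER_CUBIC))
for v in range(140,162,1): print(v,w2u(dep(f,267,v)).round(3))
"
```

```text
time: 3.28
tool_pos: [0.5117, -0.0274, 0.0808]
tool_rot: [-0.001, 0.546, 0.838, -0.0]
contact_force: [-0.2, 0.3, -0.7]
gripper_width: -0.002
t 3.275 tcp unit [-0.0798 -0.0499  0.0808] d [-0.0001 -0.0003 -0.0052] r [-0.0019 -0.0013 -0.0007] F [-0.17  0.28 -0.66] g -0.0019265079329041316
140 [-0.068 -0.046  0.168]
141 [-0.068 -0.046  0.166]
142 [-0.068 -0.046  0.162]
143 [-0.069 -0.046  0.158]
144 [-0.068 -0.046  0.155]
145 [-0.068 -0.045  0.153]
146 [-0.068 -0.045  0.149]
147 [-0.069 -0.045  0.145]
148 [-0.07  -0.045  0.141]
149 [-0.069 -0.045  0.138]
150 [-0.069 -0.045  0.135]
151 [-0.07  -0.045  0.131]
152 [-0.071 -0.046  0.125]
153 [-0.07  -0.045  0.124]
154 [-0.069 -0.045  0.122]
155 [-0.069 -0.045  0.118]
156 [-0.069 -0.044  0.115]
157 [-0.077 -0.047  0.1  ]
158 [-0.075 -0.046  0.1  ]
159 [-0.072 -0.045  0.1  ]
160 [-0.071 -0.044  0.099]
161 [-0.07  -0.044  0.096]
```

View pics/s5c.png

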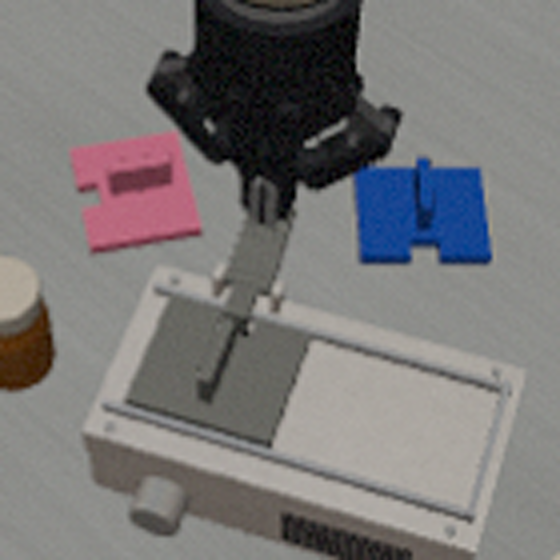

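The picture shows the fingertips at crop (265,215), still above the pad, with no contact force although the reported TCP is at z=0.081. The depth puts the real fingertips about 33 mm behind the reported TCP, so I go on down guarded by the force.

```bash
python3 -m handwheel '[{"dx":0,"dy":0,"dz":0.008,"ax":0,"ay":0,"az":0},{"dx":0,"dy":0,"dz":0.013,"ax":0,"ay":0,"az":0}]';python3 -m handwheel '[{"dx":0,"dy":0,"dz":0.004,"ax":0,"ay":0,"az":0},{"dx":0,"dy":0,"dz":0.006,"ax":0,"ay":0,"az":0}]';python3 -m handwheel '[{"dx":0,"dy":0,"dz":0.003,"ax":0,"ay":0,"az":0},{"dx":0,"dy":0,"dz":0.004,"ax":0,"ay":0,"az":0}]'; python3 -c "
from h import *
delta((-.080,-.05,.053)); f=grab('scene','s6');cv2.imwrite('pics/s6c.png',cv2.resize(f['image'][100:240,200:340],None,fx=4,fy=4,interpolation=cv2.INTER_CUBIC))
"
```

```text
time: 3.58
tool_pos: [0.5127, -0.0278, 0.0693]
tool_rot: [0.0, 0.546, 0.838, -0.0]
contact_force: [-0.7, -0.3, 3.6]
gripper_width: -0.001
time: 3.82
tool_pos: [0.5124, -0.0278, 0.0629]
tool_rot: [-0.0, 0.546, 0.838, -0.0]
contact_force: [-2.2, -1.6, 3.4]
gripper_width: -0.001
time: 4.08
tool_pos: [0.5124, -0.0277, 0.0588]
tool_rot: [-0.0, 0.546, 0.838, -0.0]
contact_force: [-2.4, -1.8, 3.8]
gripper_width: -0.007
t 4.075 tcp unit [-0.0793 -0.0505  0.0588] d [ 0.0005 -0.0007  0.0058] r [-0.0005  0.0001 -0.0008] F [-2.4  -1.79  3.85] g -0.00679820493364139
```

View pics/s6c.png

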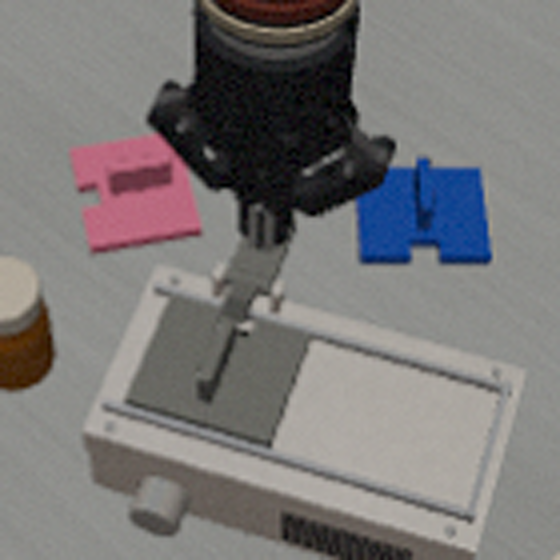

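Contact came at about TCP z=0.071 and the tab is turning at about 4 N. I keep on until the stop.

```bash
python3 -m handwheel '[{"dx":0,"dy":0,"dz":0.003,"ax":0,"ay":0,"az":0},{"dx":0,"dy":0,"dz":0.004,"ax":0,"ay":0,"az":0}]';python3 -m handwheel '[{"dx":0,"dy":0,"dz":0.002,"ax":0,"ay":0,"az":0},{"dx":0,"dy":0,"dz":0.002,"ax":0,"ay":0,"az":0}]'; python3 -m handwheel '[{"dx":0,"dy":0,"dz":0.001,"ax":0,"ay":0,"az":0},{"dx":0,"dy":0,"dz":0.002,"ax":0,"ay":0,"az":0}]'
```

```text
time: 4.38
tool_pos: [0.5126, -0.0277, 0.057]
tool_rot: [-0.0, 0.546, 0.838, -0.0]
contact_force: [-9.0, -1.0, 18.1]
gripper_width: -0.001
time: 4.62
tool_pos: [0.5127, -0.0278, 0.0568]
tool_rot: [-0.001, 0.546, 0.838, -0.001]
contact_force: [-14.9, -0.8, 24.9]
gripper_width: -0.003
time: 4.88
tool_pos: [0.5127, -0.0278, 0.0566]
tool_rot: [-0.001, 0.546, 0.838, -0.001]
contact_force: [-21.6, 0.5, 37.5]
gripper_width: -0.003
```

```bash
python3 -m handwheel '[{"dx":0,"dy":0,"dz":-0.03,"ax":0,"ay":0,"az":0},{"dx":0,"dy":0,"dz":-0.08,"ax":0,"ay":0,"az":0},{"dx":0,"dy":-0.02,"dz":-0.10,"ax":0,"ay":0,"az":0},{"dx":0,"dy":-0.03,"dz":-0.10,"ax":0,"ay":0,"az":0}]'
python3 -c "
from h import *
delta((-.080,-.05,.053)); f=grab('scene','s7');cv2.imwrite('pics/s7c.png',cv2.resize(f['image'][120:240,200:340],None,fx=5,fy=5,interpolation=cv2.INTER_CUBIC))
w=grab('wrist','w7')
for n,p in dict(pad=(-.080,-.05,.086),padend=(-.098,-.05,.086)).items(): 
  u,v=proj(f,u2w(p));print(n,(u-200)*5,(v-120)*5,w2u(dep(f,u,v)).round(4), proj(w,u2w(p)),w2u(dep(w,*proj(w,u2w(p)))).round(4))
for x in (-.06,-.065,-.07,-.075,-.08,-.085,-.09,-.095):
  print(x,w2u(dep(w,*proj(w,u2w((x,-.05,.086))))).round(4),w2u(dep(f,*proj(f,u2w((x,-.05,.086))))).round(4))
"
```

```text
time: 5.38
tool_pos: [0.486, -0.0398, 0.1526]
tool_rot: [0.002, 0.546, 0.838, 0.001]
contact_force: [0.7, -0.4, 0.1]
gripper_width: -0.002
t 5.375 tcp unit [-0.1083 -0.0508  0.1526] d [0.0011 0.0279 0.0997] r [ 0.004   0.0019 -0.0008] F [ 0.69 -0.41  0.06] g -0.0017482336794184656
pad 328.5447806852798 197.43686041713147 [-0.0806 -0.0502  0.0852] (np.float64(250.82475142789136), np.float64(230.6062681966945)) [-0.079  -0.05    0.0838]
padend 341.05353897640754 166.5229671348331 [-0.1608 -0.0671  0.001 ] (np.float64(250.75768110033576), np.float64(210.79102915275516)) [-0.096  -0.05    0.0808]
-0.06 [-0.1214 -0.0495  0.1987] [-0.0566 -0.049   0.0909]
-0.065 [-0.1205 -0.0496  0.192 ] [-0.063  -0.0494  0.089 ]
-0.07 [-0.1203 -0.0496  0.1862] [-0.0702 -0.0501  0.0857]
-0.075 [-0.0737 -0.05    0.0834] [-0.0754 -0.0501  0.0854]
-0.08 [-0.079  -0.05    0.0838] [-0.0806 -0.0502  0.0852]
-0.085 [-0.0846 -0.05    0.0851] [-0.0835 -0.0496  0.0881]
-0.09 [-0.0893 -0.05    0.0844] [-0.0902 -0.0501  0.0857]
-0.095 [-0.0945 -0.05    0.0847] [-0.0941 -0.0497  0.0873]
```

View pics/s7c.png

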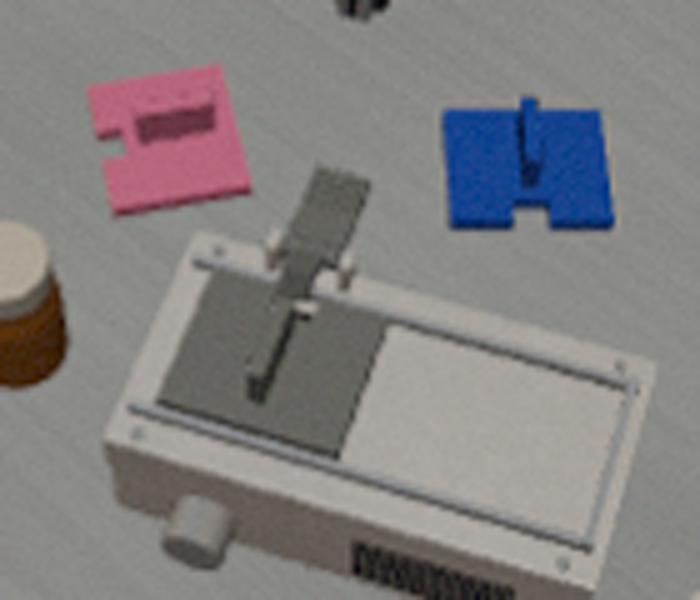

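View pics/w7.png

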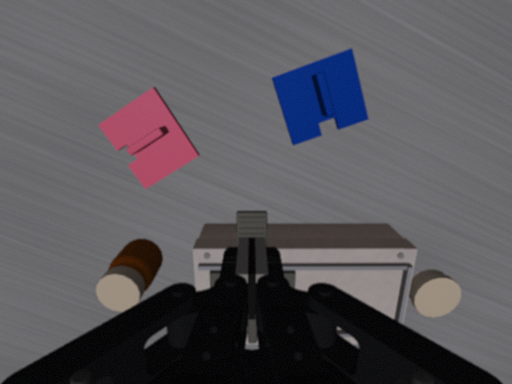

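The tab now stands level: the pad depth reads z≈0.085 over its whole length, which is full press, and the tooth is lifted above the cover. Next I go behind the rib.

```bash
python3 -c "
from h import *
delta((.006,-.08,.15))"
```

```text
t 5.475 tcp unit [-0.11   -0.0498  0.1496] d [-0.03    0.116  -0.0006] r [-0.0007 -0.0012 -0.0015] F [-0.26 -0.81 -0.2 ] g 0.002871573670913584
```

```bash
python3 -m handwheel '[{"dx":-0.03,"dy":0.05,"dz":0,"ax":0,"ay":0,"az":0},{"dx":-0.03,"dy":0.116,"dz":0,"ax":0,"ay":0,"az":0},{"dx":-0.03,"dy":0.116,"dz":0.03,"ax":0,"ay":0,"az":0},{"dx":-0.03,"dy":0.116,"dz":0.06,"ax":0,"ay":0,"az":0},{"dx":-0.03,"dy":0.116,"dz":0.06,"ax":0,"ay":0,"az":0}]'
python3 -c "
from h import *
delta((.006,-.08,.055)); f=grab('scene','s8');cv2.imwrite('pics/s8c.png',cv2.resize(f['image'][100:240,200:340],None,fx=5,fy=5,interpolation=cv2.INTER_CUBIC)[:600])
g=grab('top','t8');cv2.imwrite('pics/t8c.png',cv2.resize(g['image'][150:260,180:327],None,fx=5,fy=5,interpolation=cv2.INTER_CUBIC))
"
```

```text
time: 6.1
tool_pos: [0.5998, -0.0193, 0.0852]
tool_rot: [-0.005, 0.546, 0.838, -0.002]
contact_force: [-0.6, 0.3, 0.6]
gripper_width: -0.001
t 6.1 tcp unit [ 0.0041 -0.0782  0.0852] d [-0.002   0.0022  0.0302] r [-0.0082 -0.0058 -0.0006] F [-0.59  0.27  0.56] g -0.0008088589151269142
```

View pics/s8c.png

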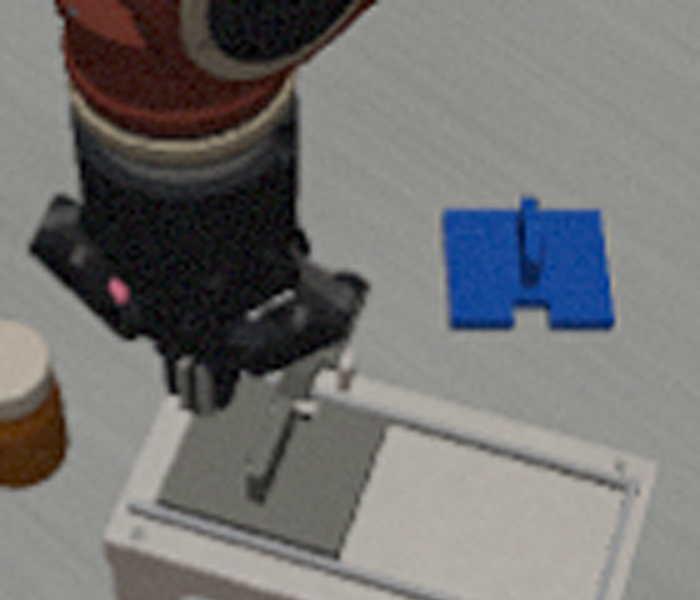

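View pics/t8c.png

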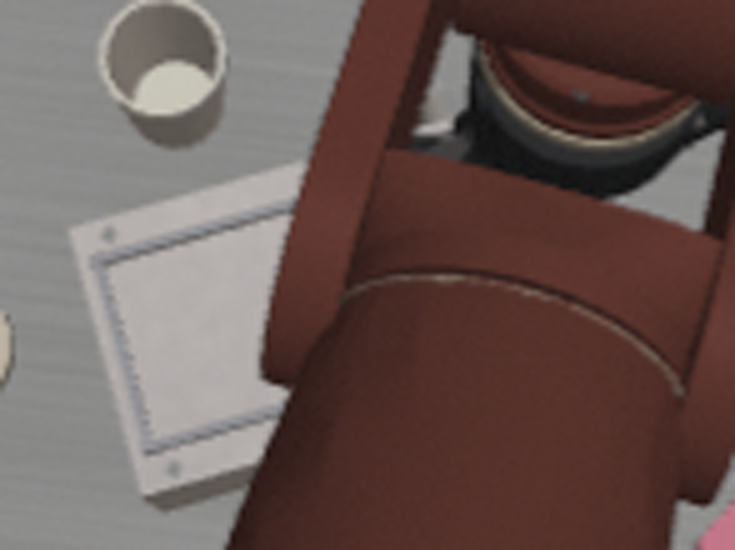

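```bash
python3 -c "
from h import *
delta((.006,-.08,.055))"
```

```text
t 6.2 tcp unit [ 0.0065 -0.08    0.09  ] d [-0.     -0.0005  0.035 ] r [-0.0014 -0.0012 -0.0008] F [0.1  0.59 0.91] g 0.004319299515463509
```

```bash
python3 -m handwheel '[{"dx":0,"dy":0,"dz":0.02,"ax":0,"ay":0,"az":0},{"dx":0,"dy":0,"dz":0.030,"ax":0,"ay":0,"az":0},{"dx":0,"dy":0,"dz":0.034,"ax":0,"ay":0,"az":0},{"dx":0,"dy":0,"dz":0.034,"ax":0,"ay":0,"az":0}]'
python3 -c "
from h import *
f=grab('scene','s9');cv2.imwrite('pics/s9c.png',cv2.resize(f['image'][100:240,200:340],None,fx=5,fy=5,interpolation=cv2.INTER_CUBIC)[:600])
for v in range(180,200): print(v,[w2u(dep(f,u,v)).round(3).tolist() for u in (239,242)])
delta((.006,-.08,.055))"
```

```text
time: 6.7
tool_pos: [0.6031, -0.0203, 0.0567]
tool_rot: [-0.0, 0.546, 0.838, -0.0]
contact_force: [0.2, 0.4, 0.1]
gripper_width: -0.001
180 [[0.018, -0.075, 0.132], [0.018, -0.068, 0.136]]
181 [[0.02, -0.074, 0.132], [0.018, -0.069, 0.132]]
182 [[0.016, -0.076, 0.123], [0.019, -0.068, 0.13]]
183 [[0.017, -0.076, 0.12], [0.014, -0.071, 0.118]]
184 [[0.018, -0.075, 0.118], [0.013, -0.071, 0.113]]
185 [[0.017, -0.076, 0.112], [0.013, -0.071, 0.109]]
186 [[0.017, -0.076, 0.108], [0.013, -0.071, 0.105]]
187 [[0.017, -0.076, 0.105], [0.012, -0.072, 0.099]]
188 [[0.017, -0.076, 0.101], [0.013, -0.071, 0.097]]
189 [[0.017, -0.076, 0.097], [0.013, -0.071, 0.093]]
190 [[0.017, -0.077, 0.093], [0.008, -0.074, 0.081]]
191 [[0.012, -0.079, 0.08], [0.011, -0.072, 0.082]]
192 [[0.013, -0.078, 0.078], [0.012, -0.072, 0.079]]
193 [[0.016, -0.077, 0.08], [0.013, -0.072, 0.078]]
194 [[0.018, -0.077, 0.079], [0.014, -0.072, 0.075]]
195 [[0.021, -0.076, 0.079], [0.019, -0.069, 0.081]]
196 [[0.023, -0.075, 0.079], [0.02, -0.069, 0.078]]
197 [[0.025, -0.074, 0.078], [0.023, -0.068, 0.079]]
198 [[0.026, -0.074, 0.077], [0.026, -0.067, 0.08]]
199 [[0.03, -0.072, 0.079], [0.028, -0.066, 0.081]]
t 6.75 tcp unit [ 0.007  -0.0806  0.0572] d [ 0.0006 -0.001   0.0022] r [ 0.0004  0.0002 -0.0009] F [0.29 0.38 0.08] g -0.001393226802985318
```

View pics/s9c.png

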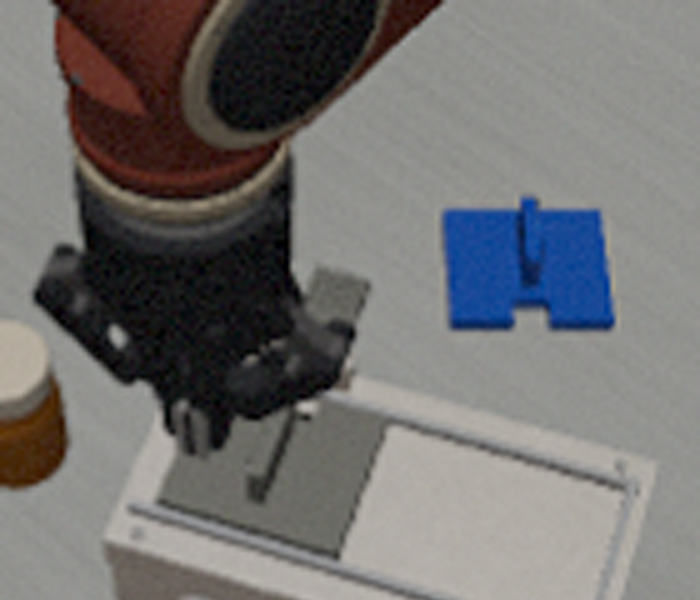

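```bash
python3 -m handwheel '[{"dx":0.006,"dy":0,"dz":0.002,"ax":0,"ay":0,"az":0},{"dx":0.012,"dy":0,"dz":0.002,"ax":0,"ay":0,"az":0},{"dx":0.018,"dy":0,"dz":0.002,"ax":0,"ay":0,"az":0},{"dx":0.024,"dy":0,"dz":0.002,"ax":0,"ay":0,"az":0},{"dx":0.03,"dy":0,"dz":0.002,"ax":0,"ay":0,"az":0}]'
python3 -c "
from h import *
f=grab('scene','s10');cv2.imwrite('pics/s10c.png',cv2.resize(f['image'][120:260,200:340],None,fx=5,fy=5,interpolation=cv2.INTER_CUBIC)[:600])
delta((.006,.034,.055))"
```

```text
time: 7.38
tool_pos: [0.5911, 0.0075, 0.0552]
tool_rot: [0.0, 0.546, 0.838, 0.0]
contact_force: [0.7, -1.6, 0.6]
gripper_width: -0.0
t 7.425 tcp unit [ 0.007  -0.0495  0.0551] d [ 0.0835 -0.001   0.0001] r [ 0.0001 -0.0003 -0.0002] F [-0.53 -0.74  0.15] g -0.0037529422831881283
```

View pics/s10c.png

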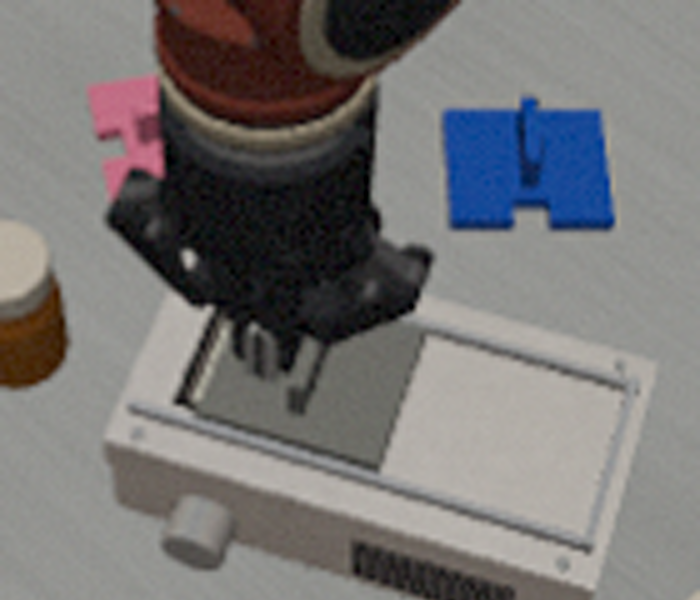

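The cover is sliding at under 2 N: its edge has moved right and the dark gasket shows at crop (205,365). I push on.

```bash
python3 -m handwheel '[{"dx":0.01,"dy":0,"dz":0,"ax":0,"ay":0,"az":0},{"dx":0.02,"dy":0,"dz":0,"ax":0,"ay":0,"az":0},{"dx":0.03,"dy":0,"dz":0,"ax":0,"ay":0,"az":0},{"dx":0.04,"dy":0,"dz":0,"ax":0,"ay":0,"az":0},{"dx":0.05,"dy":0,"dz":0,"ax":0,"ay":0,"az":0}]'
python3 -m handwheel '[{"dx":0.008,"dy":0,"dz":0,"ax":0,"ay":0,"az":0},{"dx":0.015,"dy":0,"dz":0,"ax":0,"ay":0,"az":0},{"dx":0.02,"dy":0,"dz":0,"ax":0,"ay":0,"az":0},{"dx":0.022,"dy":0,"dz":0,"ax":0,"ay":0,"az":0}]'
python3 -c "
from h import *
f=grab('scene','s11');cv2.imwrite('pics/s11c.png',cv2.resize(f['image'][120:260,200:340],None,fx=5,fy=5,interpolation=cv2.INTER_CUBIC)[:600])
for y in range(-20,100,10): print(y, [f['image'][int(round(v)),int(round(u))].tolist() for x in (28,) for u,v in [proj(f,u2w((x/1000,y/1000,.074)))]])
delta((.006,.034,.055))"
```

```text
time: 8.05
tool_pos: [0.5709, 0.0535, 0.0552]
tool_rot: [0.0, 0.546, 0.838, 0.0]
contact_force: [0.6, -1.0, 1.4]
gripper_width: 0.001
time: 8.55
tool_pos: [0.5621, 0.0732, 0.0551]
tool_rot: [0.0, 0.546, 0.838, -0.0]
contact_force: [1.3, -1.7, 0.7]
gripper_width: -0.001
-20 [[120, 135, 136]]
-10 [[167, 173, 177]]
0 [[150, 157, 158]]
10 [[102, 107, 110]]
20 [[102, 110, 107]]
30 [[102, 109, 109]]
40 [[104, 111, 111]]
50 [[100, 104, 108]]
60 [[104, 111, 110]]
70 [[102, 106, 107]]
80 [[114, 121, 123]]
90 [[166, 172, 177]]
t 8.6 tcp unit [0.007  0.0219 0.055 ] d [ 0.0121 -0.001   0.    ] r [ 0.     -0.0002 -0.0007] F [0.48 0.05 1.16] g -0.0016254225247695141
```

View pics/s11c.png

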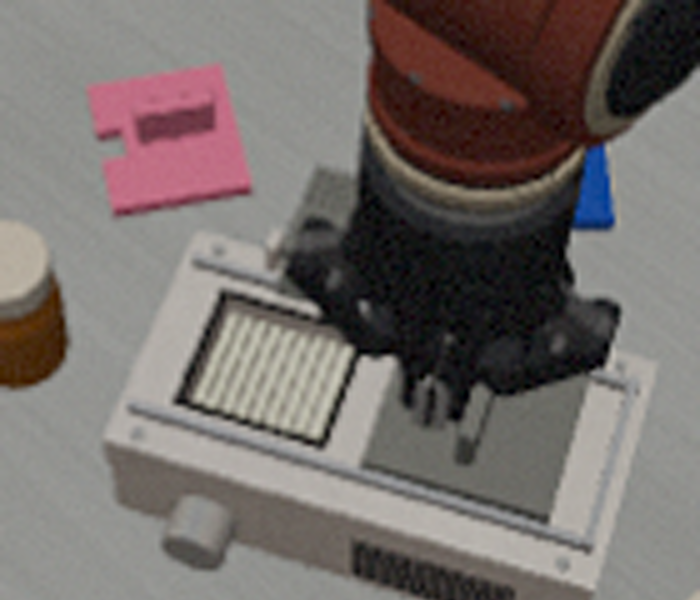

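The gasket and filter are fully uncovered and the cover spans roughly unit y 2 to 81. I push 8 mm more for margin, then back off and lift.

```bash
python3 -m handwheel '[{"dx":0.004,"dy":0,"dz":0,"ax":0,"ay":0,"az":0},{"dx":0.007,"dy":0,"dz":0,"ax":0,"ay":0,"az":0},{"dx":0.008,"dy":0,"dz":0,"ax":0,"ay":0,"az":0}]'
python3 -m handwheel '[{"dx":-0.010,"dy":0,"dz":0,"ax":0,"ay":0,"az":0},{"dx":-0.010,"dy":0,"dz":-0.01,"ax":0,"ay":0,"az":0},{"dx":-0.010,"dy":0,"dz":-0.06,"ax":0,"ay":0,"az":0},{"dx":-0.010,"dy":0,"dz":-0.12,"ax":0,"ay":0,"az":0},{"dx":-0.010,"dy":-0.04,"dz":-0.15,"ax":0,"ay":0,"az":0}]'
python3 -m handwheel '[{"dx":0,"dy":-0.06,"dz":0,"ax":0,"ay":0,"az":0},{"dx":0,"dy":-0.11,"dz":0,"ax":0,"ay":0,"az":0},{"dx":0,"dy":-0.11,"dz":0,"ax":0,"ay":0,"az":0},{"dx":0,"dy":-0.11,"dz":0,"ax":0,"ay":0,"az":0}]'
python3 -c "
from h import *
f=grab('scene','s12');cv2.imwrite('pics/s12.png',cv2.resize(f['image'][120:280,180:360],None,fx=4,fy=3.75,interpolation=cv2.INTER_CUBIC))
g=grab('top','t12');cv2.imwrite('pics/t12c.png',cv2.resize(g['image'][120:260,160:350],None,fx=4,fy=4,interpolation=cv2.INTER_CUBIC))
for y in range(-10,100,4):
  u,v=proj(f,u2w((.028,y/1000,.074))); print(y,f['image'][int(round(v)),int(round(u))].tolist())
for x in (-.075,-.08,-.085,-.09): print(x,w2u(dep(f,*proj(f,u2w((x,-.05,.086))))).round(4))
for y in (.02,.07): print(w2u(dep(f,*proj(f,u2w((.028,y,.078))))).round(4))
delta((.006,.034,.055))"
```

```text
time: 8.98
tool_pos: [0.5588, 0.0805, 0.055]
tool_rot: [-0.0, 0.546, 0.838, -0.0]
contact_force: [0.4, -1.4, 0.7]
gripper_width: 0.001
time: 9.6
tool_pos: [0.5287, 0.0551, 0.2103]
tool_rot: [0.003, 0.546, 0.838, 0.002]
contact_force: [-0.1, 0.4, 0.2]
gripper_width: 0.0
time: 10.1
tool_pos: [0.4262, 0.0106, 0.2058]
tool_rot: [0.001, 0.546, 0.838, 0.001]
contact_force: [1.0, -1.3, 0.1]
gripper_width: -0.001
-10 [157, 162, 167]
-6 [156, 161, 166]
-2 [157, 162, 165]
2 [160, 164, 170]
6 [162, 167, 171]
10 [94, 101, 101]
14 [93, 100, 100]
18 [94, 98, 96]
22 [90, 97, 98]
26 [93, 100, 100]
30 [95, 103, 101]
34 [95, 102, 102]
38 [92, 100, 100]
42 [95, 99, 100]
46 [94, 100, 100]
50 [93, 101, 100]
54 [93, 97, 100]
58 [91, 94, 98]
62 [90, 97, 97]
66 [91, 95, 97]
70 [94, 98, 101]
74 [96, 102, 103]
78 [95, 98, 99]
82 [95, 98, 99]
86 [91, 94, 95]
90 [156, 161, 167]
94 [154, 161, 164]
98 [140, 139, 139]
-0.075 [-0.0738 -0.0496  0.0878]
-0.08 [-0.0792 -0.0498  0.0871]
-0.085 [-0.0831 -0.0495  0.0887]
-0.09 [-0.0887 -0.0496  0.0878]
[0.029  0.0202 0.0798]
[0.0304 0.0701 0.0824]
t 10.2 tcp unit [-0.1422  0.0195  0.2055] d [0.0146 0.1481 0.1506] r [ 0.0005 -0.     -0.0004] F [0.35 0.38 0.32] g -0.002944377408888992
```

View pics/s12.png

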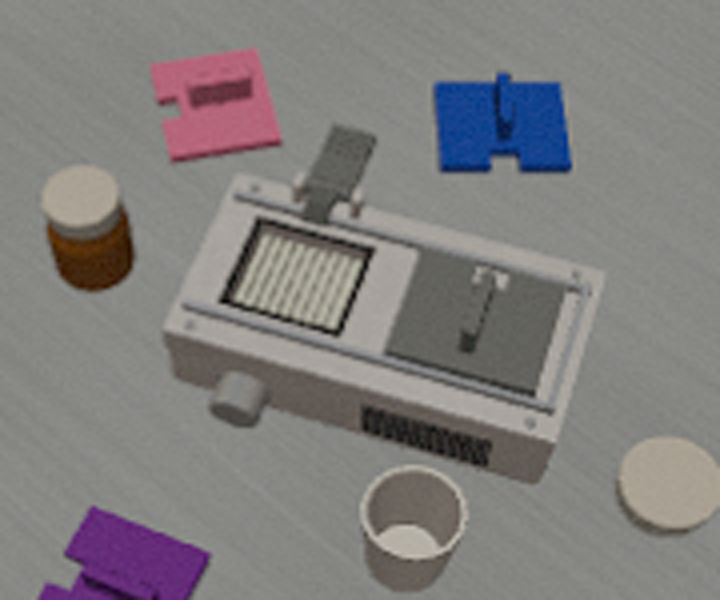

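View pics/t12c.png

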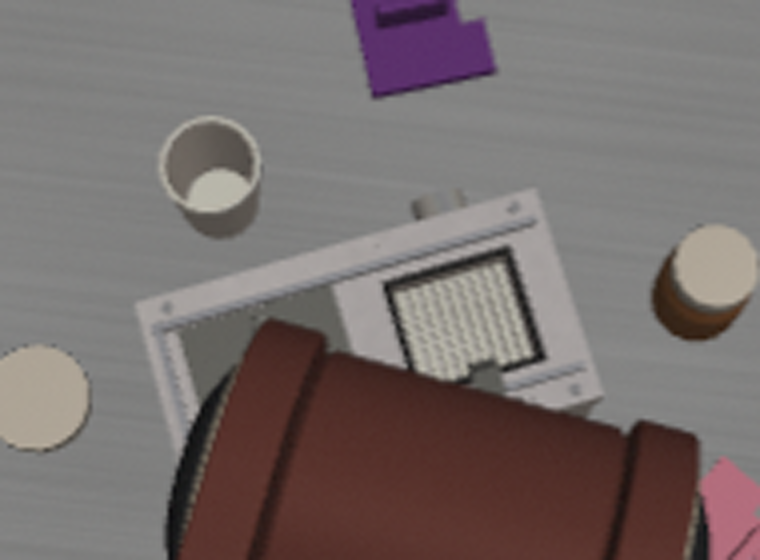

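The scene view shows the filter and the whole dark gasket bare at about (300,275). The cover lies flat on the parking end, centred about (475,320) at unit y≈48. The tab is still level at (345,160). The jar, beaker and dish are where they were, and the arm is clear.

```bash
python3 -c "
from h import *
print(manip.job_done(), manip.state()['time'])"
```

```text
the job is handed in; nothing more can be done
the job is handed in; nothing more can be done
```

The filter unit is open. I pressed the snap tab down to its stop and it stayed in. Then I pushed the grey cover by its rib along the rails to about unit y = 48, so the filter and the whole gasket are bare. I handed the job in at about 10.2 s of the 34 s allowed.

**Last checks**
- **Tab:** the pad reads level at z of about 85–88 mm, which is fully pressed.
- **Cover:** it lies flat on the deck with its near edge at unit y of about 8, clear of the gasket, which ends at y = -16. Its top reads 80–82 mm by depth against 78 mm expected. That is a few millimetres off, but the pad also read slightly high in the same picture.
- **Forces:** pushing the cover took under about 2.5 N. Pressing the tab peaked at about 37 N vertical and 43 N in total, at the fingertips. That is over 40 N in total, though the 40 N limit is stated for the arm and the gripper's body, not the fingers.
- **Bystanders:** the jar, beaker and dish look unmoved, and the arm is clear of everything.

**One disagreement:** the real fingertips sat about 30 mm behind the reported TCP, contrary to the description. Both cameras and the contact height showed it, so I corrected for it and used the force as a guard.

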